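# Re-rack the seasonings in the same order

### The arm

A 6-joint arm with a two-finger parallel gripper is mounted at the origin on a cart in front of the work surface, level with it; the furniture and walls round the work are solid. World frame = base frame: x ahead of the robot, y to its left, z up, the work surface at z = 0. Lengths are in m, angles in degrees, forces in N, time in s.
With the tool pointing down it reaches from about 0.275 to 0.725 m from the base axis. Payload 5.6 kg.
Tool frame: the origin (TCP) lies between the finger pads; the fingertips stand 8 mm ahead of it and the grasp point (between the pads) lies 11 mm behind it; z points along the fingers, y is the line along which they close (so a half turn about z gives the same grasp; the last joint's range is limited). The gripper opens to 85 mm and grips with 20 to 120 N. Pads are 22 mm wide; open, the fingers measure 114 mm over their backs; the gripper's body (76 mm by 85 mm) begins 54 mm behind the grasp point. The pads swing forward as they close: fully open they stand 13 mm farther back than shut.
Start: joints at [85.749, 14.616, 6.199, 0, -81.583, -16.306], TCP at [0.193, 0.515, 0.207] pointing down, gripper open.
Joint ranges: [-168.99, 168.99], [-69.2, 112.95], [-62.41, 85.93], [-164.36, 98.24], [-168.68, -3.75], [-174.98, 174.98]. Speed limits (degrees/s): [147.25, 147.25, 180, 180, 180, 180].

### API

Orientations are given as a 3x3 rotation matrix whose columns are the frame's x, y, z axes.
In Python, from bench import manip, viewer gives the robot as it stands. The module is installed in compiled form; this text tells all that it offers.
- The arm moves only by the shell command python3 -m pendant 'ROWS' [FORCE]. ROWS is JSON, a list of rows, each an object with "grip": the closure, from -1 (fully open) to 1 (shut); "delta_pos": the shift along the tool's x, y, z in cm, a list of three; "rotation": the turn, a rotation vector about the tool's x, y, z in degrees, a list of three. A call has 1 to 8 rows; each row is the pose to reach, as a shift and turn from the pose commanded when the call began, along the tool's axes at that moment; what a row does not reach only later rows make up. A row lasts 1/10 s, in which the tool goes at most 50 mm and 8.59 degrees, less where a joint would pass 70% of its speed; a pose out of reach is approached as far as the arm can. A call with a gripper value outside its range is refused whole. The fingers move at their own pace and stop on an object; FORCE is the grip in N (left out, the last holds). Time passes only in rows, so rows that repeat a pose let the fingers close. It gives the time, the measured TCP pose, the force, the opening and the grip force at its end, in the units of the state.
- manip.sense(): the state, without advancing time (a new reading comes with each control period).
- viewer.snapshot(name): name is "side" or "top"; returns the picture (420x560x3 uint8, red, green, blue); there is no depth.
- viewer.camera_info(name): a dict with "camera_matrix" (3x3 intrinsics, pixels), "position" and "rotation" of the camera in the world. Camera axes: x right, y down, z forward; pixel columns grow to the right and rows downward; lengths in m; the calibration is good to about 2 mm. A picture is of the moment at which its call begins. camera_info takes no time and is no camera call.
- manip.finish_job(): hands the job in; it is judged then, once.
The state is a dict: "t": time; "qpos": joint angles; "joint_velocities": joint speeds; "tau": joint torques, N m; "tool_pos": TCP position; "tool_rot": TCP orientation; "force": force on the tool from outside, world axes, zero at the start; "torque": the same for the moment, N m; "grip_width": finger opening in m; "grasp_force": force on a finger pad.
Only numpy, scipy, OpenCV 4.12 (cv2) and the standard library are available. Lean on these libraries where they do the work, as an engineer would, in place of code of your own. Each camera call takes 0.05 s, during which the arm holds its last target. There are 200 camera calls.

### The job

The oak tray is due for a wash: move its row of four seasonings (three spice jars and the salt shaker) across into the black wire rack, one to a compartment, in the same order from left to right as they stand now, so that the cook still finds each by its place. Set each one down upright on the rack's floor, without dropping it in or tipping any over.

Things in the scene. Friction and masses are not known exactly. Their poses are not given: they have to be found in the camera images.
- jar_yellow: Glass spice jar with a yellow cap (round green print on its top; green and red label), 42 mm across, 106 mm high; the cap, 41 mm across, takes up the top 21 mm. Weighs 70 to 160 g. Origin at the centre of its underside, z up along the jar. At the start it stands upright in one of the four compartments of the oak tray (similar jars at the back of the worktop are not meant).
- jar_black: Glass spice jar with a black cap (green print on its top; green label), 40 mm across, 105 mm high; the cap, 41 mm across, takes up the top 21 mm. Weighs 70 to 160 g. Origin at the centre of its underside, z up along the jar. At the start it stands upright in one of the four compartments of the oak tray (similar jars at the back of the worktop are not meant).
- jar_red: Glass spice jar with a red cap (brown label), 44 mm across, 110 mm high; the cap, 44 mm across, takes up the top 21 mm. Weighs 70 to 160 g. Origin at the centre of its underside, z up along the jar. At the start it stands upright in one of the four compartments of the oak tray (similar jars at the back of the worktop are not meant).
- jar_salt: Salt shaker with white salt and a grey domed top, 44 mm across, 90 mm high; the domed top, about 34 mm across, takes up the top 20 mm. Weighs 70 to 160 g. Origin at the centre of its underside, z up along the jar. At the start it stands upright in one of the four compartments of the oak tray (similar jars at the back of the worktop are not meant).
- oak_tray: Fixed oak tray, 74 x 270 x 42 mm, origin under its centre, z up: four compartments in a row along y, centres y = +99, +33, -33, -99 mm (left to right for the robot), x = 0; each 62 x 60 mm inside, dividers 34 mm high, jars stand on cork mats 9 mm above the worktop. Left or right of the wire rack; x points away from the robot within 0.35 rad.
- wire_rack: Fixed black wire rack, 74 x 268 mm (306 over its pale wooden end handles), 54 mm high, origin under its centre, z up: four empty compartments in a row along y, centres y = +99, +33, -33, -99 mm (left to right for the robot), x = 0; each 64 x 61 mm inside, wires up to 47 mm, cork floor 12 mm above the worktop. x points away from the robot within 0.35 rad.
- mat_yellow: Cork mat, 58 x 56 x 3 mm, fixed in the compartment of the oak tray in which the jar with the yellow cap stands at the start; all four mats look alike. It marks that place after the jar has gone. Origin at the centre of its underside, 6 mm above the worktop.
- mat_black: Cork mat, 58 x 56 x 3 mm, fixed in the compartment of the oak tray in which the jar with the black cap stands at the start; all four mats look alike. It marks that place after the jar has gone. Origin at the centre of its underside, 6 mm above the worktop.
- mat_red: Cork mat, 58 x 56 x 3 mm, fixed in the compartment of the oak tray in which the jar with the red cap stands at the start; all four mats look alike. It marks that place after the jar has gone. Origin at the centre of its underside, 6 mm above the worktop.
- mat_salt: Cork mat, 58 x 56 x 3 mm, fixed in the compartment of the oak tray in which the salt shaker stands at the start; all four mats look alike. It marks that place after the jar has gone. Origin at the centre of its underside, 6 mm above the worktop.
Not all that is in view belongs to the job. What is shaped like the jar_black but blue is not meant. Leave any orange look-alike of the jar_red alone.

How it is judged:
By the outcome, as a careful person would: the job done as asked, in the order asked, and still so for the second after the job is handed in, with the robot touching nothing.
It also fails if it takes over 102 s, if anything falls off the work surface, if the arm or the gripper's body presses on something with over 40 N, if the wrist force passes 120 N, or if a joint passes its speed limit or range.

## Working session

There is one attempt and no reset: what is moved stays moved. The work goes in short steps, Python scripts to look and compute and a shell command to move; the robot and the scene stay as the last step left them, time stands still between calls to the robot, and variables do not carry over. Pictures are saved under pics/ and viewed, at most 14 in all, crops included, and the job is handed in when it is done.

```bash
mkdir -p pics
python3 - <<'E'
from bench import manip, viewer
import cv2
for n in("side","top"):
    im=viewer.snapshot(n); cv2.imwrite(f"pics/{n}0.png",im[:,:,::-1])
    print(n,viewer.camera_info(n))
s=manip.sense(); print(s['t'],s['tool_pos'],s['tool_rot'],s['grip_width'])
E
```

```text
side {'camera_matrix': array([[444.48066728,   0.        , 275.43692855],
       [  0.        , 444.48066728, 210.57321701],
       [  0.        ,   0.        ,   1.        ]]), 'position': array([ 0.3840728 , -0.82099812,  0.58783604]), 'rotation': array([[ 0.99657016, -0.0247196 ,  0.07897376],
       [-0.07941014, -0.55414497,  0.82862379],
       [ 0.02327967, -0.83205306, -0.55420733]])}
top {'camera_matrix': array([[539.04480872,   0.        , 292.6221143 ],
       [  0.        , 539.04480872, 212.72162713],
       [  0.        ,   0.        ,   1.        ]]), 'position': array([ 0.35085579, -0.01544465,  1.52741921]), 'rotation': array([[ 8.16603891e-05, -9.97672542e-01,  6.81871872e-02],
       [-9.99994199e-01,  1.50715727e-04,  3.40276329e-03],
       [-3.40512038e-03, -6.81870696e-02, -9.97666742e-01]])}
0.1 [0.19292024 0.51456325 0.20598085] [[ 9.36290474e-01 -3.51226259e-01 -5.12259336e-04]
 [-3.51226621e-01 -9.36289069e-01 -1.62488248e-03]
 [ 9.10785800e-05  1.70128111e-03 -9.99998549e-01]] 0.08529700100265213
```

View pics/side0.png

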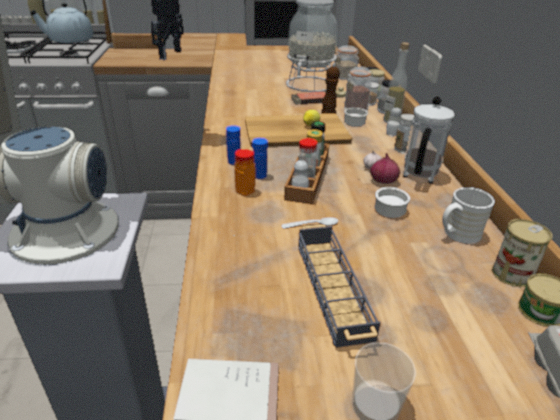

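View pics/top0.png

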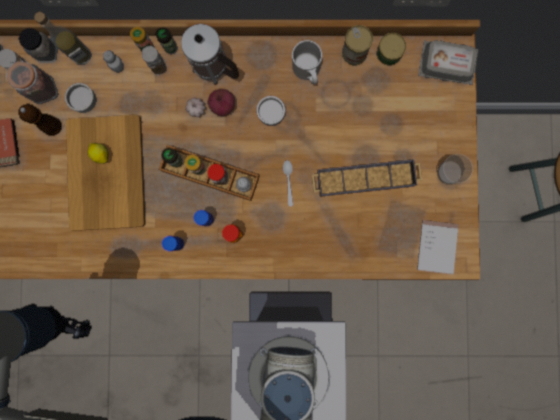

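The top view shows the tray row left to right: black (172,156), yellow (194,163), red (216,172), salt (243,183). The rack compartments are at (330,183) to (401,173). The blue and red look-alikes at (203,217), (171,243) and (231,233) stay where they are. Next I'll zoom in to measure.

Run:
```python
import cv2,numpy as np
t=cv2.imread("pics/top0.png");s=cv2.imread("pics/side0.png")
a=cv2.resize(t[140:205,152:266],None,fx=7,fy=7,interpolation=2)
b=cv2.resize(t[150:205,305:425],None,fx=6.6,fy=6.6,interpolation=2)[:, :798]
cv2.imwrite("pics/ta.png",a);cv2.imwrite("pics/tb.png",b)
c=cv2.resize(s[115:205,275:340],None,fx=6,fy=6,interpolation=2)
d=cv2.resize(s[222:350,290:385],None,fx=4.2,fy=4.2,interpolation=2)
o=np.zeros((540,792,3),np.uint8);o[:c.shape[0],:390]=c;o[:d.shape[0],392:392+d.shape[1]]=d[:540]
cv2.imwrite("pics/s1.png",o)
```

```text
(no output)
```

View pics/ta.png

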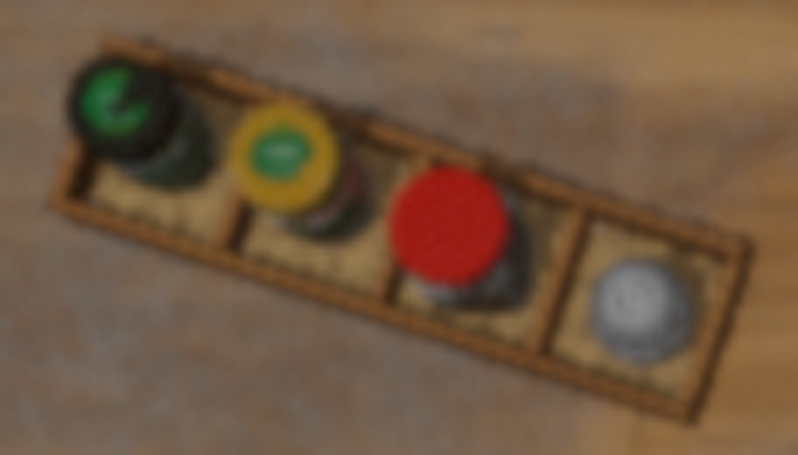

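View pics/tb.png

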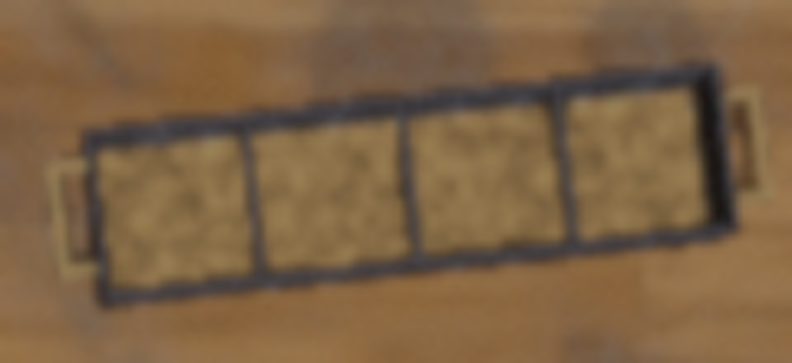

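View pics/s1.png

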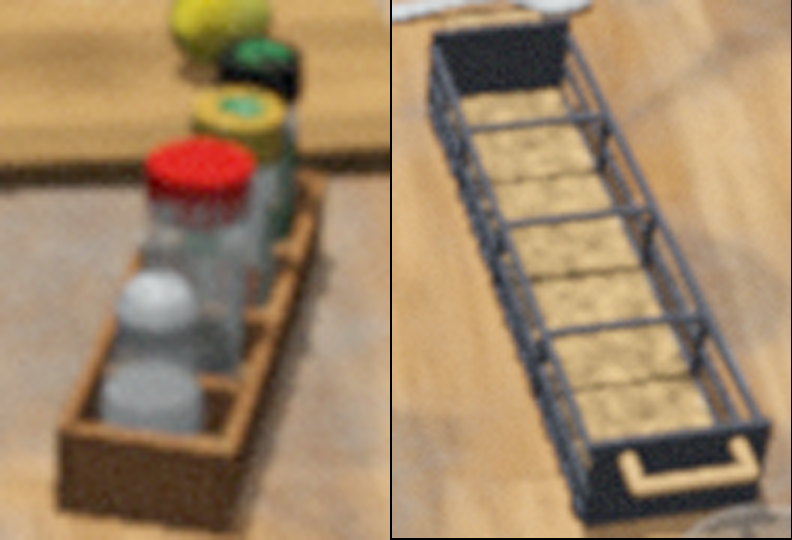

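The four crops resolve the caps and the rim corners of both trays, so I'll triangulate those points across the two views and check the result with masks.

```bash
cat > h.py <<'E'
import cv2,numpy as np
from bench import manip,viewer
C={n:viewer.camera_info(n) for n in("side","top")}
def P(n):
    c=C[n];R=c["rotation"].T;return c["camera_matrix"]@np.c_[R,-R@c["position"]]
def ray(n,uv,z):
    c=C[n];d=c["rotation"]@np.linalg.solve(c["camera_matrix"],[uv[0],uv[1],1]);p=c["position"];return p+d*(z-p[2])/d[2]
def tri(t,s):
    X=cv2.triangulatePoints(P("top"),P("side"),np.array(t,float).reshape(2,1),np.array(s,float).reshape(2,1))[:,0];return X[:3]/X[3]
E
cat > m.py <<'E'
from h import *
def f(k,x,y):
    s,u,v={'a':(7,152,140),'b':(6.6,305,150),'c':(6,275,115),'d':(4.2,290,222)}[k]
    return ((x+.5)/s-.5+u,(y+.5)/s-.5+v)
np.set_printoptions(precision=4,suppress=True)
for n,t,s in [("black",(122,108),(260,55)),("yellow",(286,157),(240,108)),("red",(449,227),(202,162)),("salt",(642,305),(158,282))]:
    print(n,tri(f('a',*t),f('c',*s)))
T=[((692,420),(62,430)),((752,245),(240,440)),((110,40),(320,180))]
for t,s in T: print("tray",tri(f('a',*t),f('c',*s)), ray("top",f('a',*t),.042)[:2])
print("tray BL",ray("top",f('a',55,200),.042))
K=[((715,70),(768-392,428)),((735,230),(592-392,445)),((103,303),(432-392,35)),((85,133),(568-392,22))]
Q=[]
for t,s in K:
    q=ray("top",f('b',*t),.05); Q.append(q);print("rack",tri(f('b',*t),f('d',*s)),q)
Q=np.array(Q);print("rack c",Q.mean(0),"len",np.linalg.norm(Q[0]-Q[3]),np.linalg.norm(Q[0]-Q[1]))
T=cv2.imread("pics/top0.png").astype(int);B,G,R=T[...,0],T[...,1],T[...,2]
roi=np.zeros(B.shape,bool);roi[140:205,152:266]=1
for n,m,z in [("red",(R>110)&(G<60),.119),("yellow",(R>110)&(B<60)&(G>85),.115)]:
    c=max(cv2.findContours((m&roi).astype(np.uint8),0,2)[0],key=cv2.contourArea);(x,y),r=cv2.minEnclosingCircle(c);print(n,x,y,r,ray("top",(x,y),z))
r2=np.zeros(B.shape,bool);r2[150:205,305:425]=1
m=(abs(R-B)<22)&(R<85)&r2
m=cv2.morphologyEx(m.astype(np.uint8),3,np.ones((2,2)))
c=max(cv2.findContours(m,0,2)[0],key=cv2.contourArea);rc=cv2.minAreaRect(c);bx=cv2.boxPoints(rc)
print("rackbox",rc,[ray("top",p,.05)[:2] for p in bx],"c",ray("top",rc[0],.05))
E
python3 m.py
```

```text
black [0.6022 0.3177 0.1106]
yellow [0.5832 0.2548 0.1122]
red [0.5565 0.1923 0.1157]
salt [0.5295 0.1211 0.0969]
tray [0.4912 0.1066 0.0378] [0.4889 0.1064]
tray [0.5599 0.0825 0.0458] [0.5585 0.083 ]
tray [0.642  0.3404 0.0365] [0.6409 0.3391]
tray BL [0.5767 0.3599 0.042 ]
rack [ 0.5994 -0.344   0.0459] [ 0.5973 -0.3428  0.05  ]
rack [ 0.5308 -0.3506  0.0485] [ 0.5299 -0.3501  0.05  ]
rack [ 0.5016 -0.0866  0.0469] [ 0.4994 -0.0863  0.05  ]
rack [ 0.5721 -0.0792  0.0472] [ 0.5708 -0.079   0.05  ]
rack c [ 0.5494 -0.2145  0.05  ] len 0.26515699704667645 0.06779171134239802
red 215.38888549804688 171.5 8.651440620422363 [0.556  0.1928 0.119 ]
yellow 189.2857208251953 163.7142791748047 10.400248527526855 [0.5773 0.2627 0.115 ]
rackbox ((367.5909423828125, 178.34405517578125), (26.416486740112305, 96.91654205322266), 83.8533706665039) [array([ 0.569 , -0.0805]), array([ 0.5978, -0.3468]), array([ 0.5248, -0.3535]), array([ 0.4961, -0.088 ])] c [ 0.5468 -0.2172  0.05  ]
```

Tray centre is about (0.566, 0.222) with yaw −18.5°. Rack centre is about (0.5485, −0.215) with yaw +6.2°. The triangulated heights agree with the text. I'll pick the salt shaker first, so I'm moving over it now.

```bash
cat > go.py <<'E'
import sys,json;from h import *
# go.py x y z yaw_of_toolx : required delta_pos (cm) and rotation vector (deg) from the current pose
x,y,z,a=map(float,sys.argv[1:]);s=manip.sense();R=np.array(s['tool_rot']);a=np.radians(a)
T=np.array([[np.cos(a),np.sin(a),0],[np.sin(a),-np.cos(a),0],[0,0,-1]])
d=R.T@(np.array([x,y,z])-s['tool_pos'])*100
r=np.degrees(cv2.Rodrigues(R.T@T)[0].ravel())
print("t",s['t'],"d",d.round(2),"rot",r.round(1),"q6",s['qpos'][5],"w",s['grip_width'],s['grasp_force'],'F',np.round(s['force'],1))
E
python3 -m pendant '[{"grip":-1,"delta_pos":[45.4,24.8,0],"rotation":[0,0,88]},{"grip":-1,"delta_pos":[45.4,24.8,0],"rotation":[0,0,88]},{"grip":-1,"delta_pos":[45.4,24.8,0],"rotation":[0,0,88]},{"grip":-1,"delta_pos":[45.4,24.8,0],"rotation":[0,0,88]},{"grip":-1,"delta_pos":[45.4,24.8,0],"rotation":[0,0,88]},{"grip":-1,"delta_pos":[45.4,24.8,0],"rotation":[0,0,88]},{"grip":-1,"delta_pos":[45.4,24.8,0],"rotation":[0,0,88]},{"grip":-1,"delta_pos":[45.4,24.8,0],"rotation":[0,0,88]}]' 30
python3 go.py .531 .123 .18 -108.5
```

```text
t: 0.9
tool_pos: [0.4552, 0.2103, 0.2066]
tool_rot: [[0.006, -1.0, -0.0], [-1.0, -0.006, -0.0], [0.0, 0.0, -1.0]]
force: [0.6, 1.4, 0.1]
grip_width: 0.0857
grasp_force: 0.0
t 0.9 d [ 8.78 -7.53  2.66] rot [ 0.  -0.  18.8] q6 -42.37212073937013 w 0.08568059868451272 0.0 F [0.6 1.4 0.1]
```

```bash
python3 -m pendant '[{"grip":-1,"delta_pos":[8.8,-7.5,2.6],"rotation":[0,0,18.8]},{"grip":-1,"delta_pos":[8.8,-7.5,2.6],"rotation":[0,0,18.8]},{"grip":-1,"delta_pos":[8.8,-7.5,2.6],"rotation":[0,0,18.8]},{"grip":-1,"delta_pos":[8.8,-7.5,2.6],"rotation":[0,0,18.8]},{"grip":-1,"delta_pos":[8.8,-7.5,2.6],"rotation":[0,0,18.8]}]'
python3 go.py .531 .123 .06 -108.5
python3 - <<'E'
from h import *
s=viewer.snapshot("side")[90:230,230:370,::-1];t=viewer.snapshot("top")[130:215,140:280,::-1]
s=cv2.resize(s,(420,420),interpolation=2);t=cv2.resize(t,(378,230),interpolation=2)
o=np.zeros((420,800,3),np.uint8);o[:,:420]=s;o[:230,422:]=t;cv2.imwrite("pics/p1.png",o)
E
```

```text
t: 1.4
tool_pos: [0.5303, 0.1248, 0.1803]
tool_rot: [[-0.311, -0.95, -0.001], [-0.95, 0.311, -0.0], [0.001, 0.001, -1.0]]
force: [-0.2, -0.1, 0.5]
grip_width: 0.0853
grasp_force: 0.0
t 1.4 d [ 0.14 -0.14 12.03] rot [ 0.1 -0.   0.4] q6 -47.832865203214574 w 0.08528493150180132 0.0 F [-0.2 -0.1  0.5]
```

View pics/p1.png

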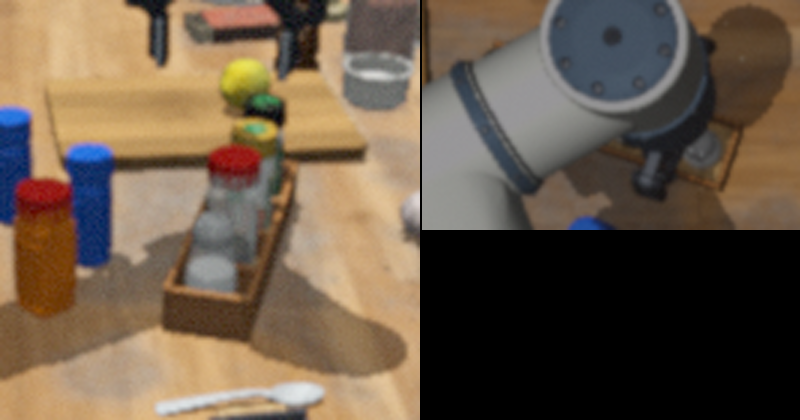

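Both views are partly hidden by the arm, but the gripper straddles the salt shaker across the row. I'll descend and grip.

```bash
python3 -m pendant '[{"grip":-1,"delta_pos":[0.1,-0.1,4],"rotation":[0,0,0]},{"grip":-1,"delta_pos":[0.1,-0.1,8],"rotation":[0,0,0]},{"grip":-1,"delta_pos":[0.1,-0.1,10.5],"rotation":[0,0,0]},{"grip":-1,"delta_pos":[0.1,-0.1,12],"rotation":[0,0,0]},{"grip":-1,"delta_pos":[0.1,-0.1,12],"rotation":[0,0,0]},{"grip":-1,"delta_pos":[0.1,-0.1,12],"rotation":[0,0,0]}]' 30
python3 -m pendant '[{"grip":1,"delta_pos":[0,0,0],"rotation":[0,0,0]},{"grip":1,"delta_pos":[0,0,0],"rotation":[0,0,0]},{"grip":1,"delta_pos":[0,0,0],"rotation":[0,0,0]},{"grip":1,"delta_pos":[0,0,0],"rotation":[0,0,0]},{"grip":1,"delta_pos":[0,0,0],"rotation":[0,0,0]},{"grip":1,"delta_pos":[0,0,0],"rotation":[0,0,0]},{"grip":1,"delta_pos":[0,0,0],"rotation":[0,0,0]},{"grip":1,"delta_pos":[0,0,0],"rotation":[0,0,0]}]' 30
```

```text
t: 2.1
tool_pos: [0.5314, 0.1247, 0.0618]
tool_rot: [[-0.309, -0.951, 0.001], [-0.951, 0.309, 0.0], [-0.001, -0.001, -1.0]]
force: [0.4, 0.6, 0.7]
grip_width: 0.085
grasp_force: 0.0
t: 2.9
tool_pos: [0.5317, 0.1238, 0.0616]
tool_rot: [[-0.311, -0.95, 0.001], [-0.95, 0.311, 0.0], [-0.001, -0.001, -1.0]]
force: [-1.3, -0.7, 6.2]
grip_width: 0.0297
grasp_force: 28.7
```

The opening is 29.7 mm, narrower than the 44 mm body, so I'll check what the fingers are holding.

```bash
python3 - <<'E'
from h import *
s=viewer.snapshot("side")[90:230,230:370,::-1];t=viewer.snapshot("top")[130:215,140:280,::-1]
s=cv2.resize(s,(560,560),interpolation=2)[:, :420+100];t=cv2.resize(t,(276,168),interpolation=2)
o=np.zeros((560,800,3),np.uint8);o[:,:520]=s;o[:168,522:798]=t;cv2.imwrite("pics/p2.png",o)
E
python3 go.py .5317 .1238 .06 -108.5
```

```text
t 3.0 d [ 0.   -0.    0.16] rot [-0.1  0.   0.4] q6 -47.67813269344094 w 0.02971527319053824 28.663297618917944 F [-0.9 -0.   5.1]
```

View pics/p2.png

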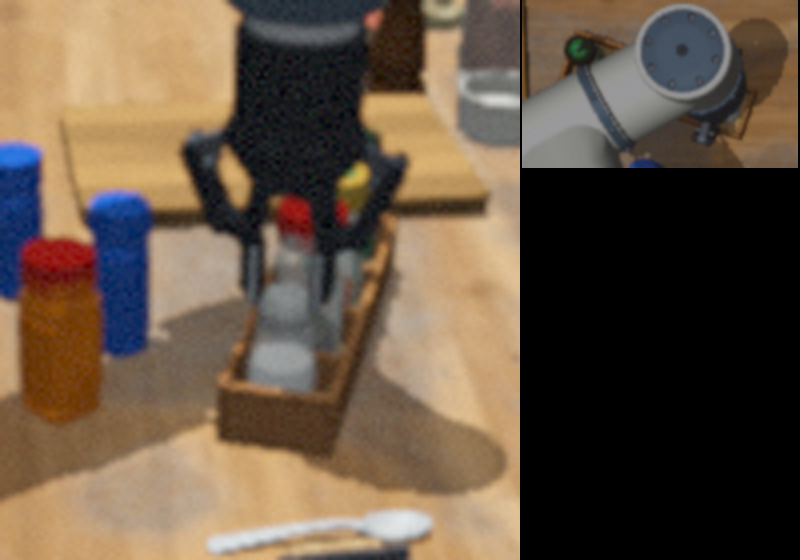

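The fingertips end near crop row 300, and the dome top is at row 282. They pinch only the dome, so the fingers sit about 30 mm higher than the stated TCP height implies. I'll open, back off slightly, and measure where the tips really are from both views.

```bash
python3 -m pendant '[{"grip":-1,"delta_pos":[0,0,0],"rotation":[0,0,0]},{"grip":-1,"delta_pos":[0,0,0],"rotation":[0,0,0]},{"grip":-1,"delta_pos":[0,0,0],"rotation":[0,0,0]},{"grip":-1,"delta_pos":[0,0,0],"rotation":[0,0,0]},{"grip":-1,"delta_pos":[0,0,0],"rotation":[0,0,0]},{"grip":-1,"delta_pos":[0,0,1.5],"rotation":[0,0,0]},{"grip":-1,"delta_pos":[0,0,1.5],"rotation":[0,0,0]}]' 30
python3 - <<'E'
from h import *
S=viewer.snapshot("side");T=viewer.snapshot("top")
cv2.imwrite("pics/s3.png",S[:,:,::-1]);cv2.imwrite("pics/t3.png",T[:,:,::-1])
s=cv2.resize(S[110:220,250:350,::-1],(500,550),interpolation=2);t=cv2.resize(T[150:215,200:270,::-1],(294,273),interpolation=2)
o=np.zeros((550,800,3),np.uint8);o[:,:500]=s;o[:273,502:796]=t;cv2.imwrite("pics/p3.png",o)
p=np.array(manip.sense()['tool_pos']);print(p)
for n in("side","top"):
  for z in(0,-.008,.02):
    q=P(n)@np.r_[p+[0,0,z],1];print(n,z,q[:2]/q[2])
E
```

```text
t: 3.7
tool_pos: [0.5298, 0.1234, 0.0441]
tool_rot: [[-0.311, -0.95, -0.003], [-0.95, 0.311, -0.001], [0.002, 0.003, -1.0]]
force: [-0.4, -0.8, 0.5]
grip_width: 0.0852
grasp_force: 0.0
[0.53100643 0.12366342 0.04575525]
side 0 [299.30710126 179.68865676]
side -0.008 [299.13551679 182.50479052]
side 0.02 [299.74220476 172.54751113]
top 0 [244.15850277 184.27555531]
top -0.008 [244.42634998 184.62318949]
top 0.02 [243.47616864 183.38996584]
```

View pics/p3.png

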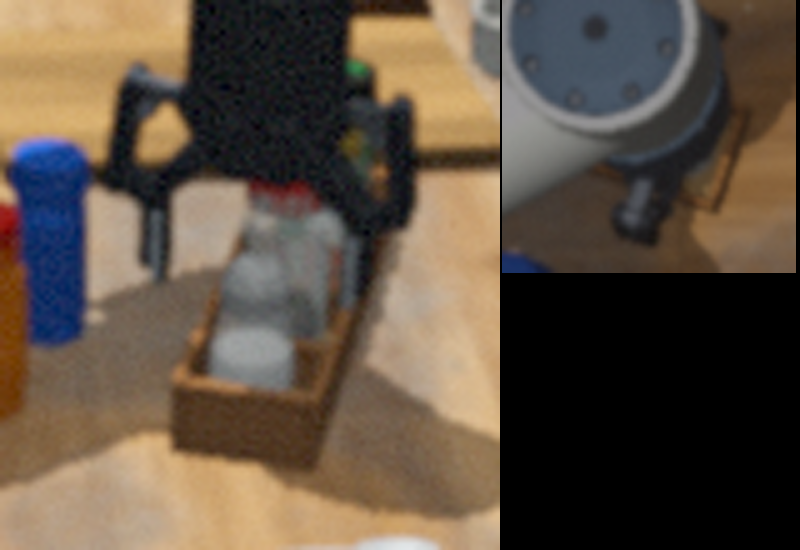

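Both views agree in x and y: the knuckles are at top (232,206), and the side tip midpoint is about (300,168). The tips stand about 33 mm above the reported TCP when open. I'll go 2.2 cm lower and grip again, expecting a 44 mm opening.

```bash
python3 -m pendant '[{"grip":-1,"delta_pos":[0,0,0.7],"rotation":[0,0,0]},{"grip":-1,"delta_pos":[0,0,1.4],"rotation":[0,0,0]},{"grip":-1,"delta_pos":[0,0,2.1],"rotation":[0,0,0]},{"grip":-1,"delta_pos":[0,0,2.1],"rotation":[0,0,0]}]' 30
python3 -m pendant '[{"grip":1,"delta_pos":[0,0,0],"rotation":[0,0,0]},{"grip":1,"delta_pos":[0,0,0],"rotation":[0,0,0]},{"grip":1,"delta_pos":[0,0,0],"rotation":[0,0,0]},{"grip":1,"delta_pos":[0,0,0],"rotation":[0,0,0]},{"grip":1,"delta_pos":[0,0,0],"rotation":[0,0,0]},{"grip":1,"delta_pos":[0,0,0],"rotation":[0,0,0]}]' 30
```

```text
t: 4.2
tool_pos: [0.5302, 0.1234, 0.0234]
tool_rot: [[-0.311, -0.95, -0.002], [-0.95, 0.311, -0.001], [0.002, 0.002, -1.0]]
force: [0.7, 0.5, -0.3]
grip_width: 0.0849
grasp_force: 0.0
t: 4.8
tool_pos: [0.5315, 0.1239, 0.0254]
tool_rot: [[-0.311, -0.951, 0.001], [-0.951, 0.311, 0.0], [-0.0, -0.001, -1.0]]
force: [-0.6, -0.6, 4.9]
grip_width: 0.0363
grasp_force: 30.1
```

The opening is 36.3 mm, against 29.7 mm when 36 mm higher. That fits a gently tapered shaker gripped about 52 mm up. I'll try a gentle lift.

```bash
python3 -m pendant '[{"grip":1,"delta_pos":[0,0,0],"rotation":[0,0,0]},{"grip":1,"delta_pos":[0,0,-0.5],"rotation":[0,0,0]},{"grip":1,"delta_pos":[0,0,-1.5],"rotation":[0,0,0]},{"grip":1,"delta_pos":[0,0,-3],"rotation":[0,0,0]},{"grip":1,"delta_pos":[0,0,-4],"rotation":[0,0,0]},{"grip":1,"delta_pos":[0,0,-4],"rotation":[0,0,0]}]' 40
python3 - <<'E'
from h import *
S=viewer.snapshot("side");cv2.imwrite("pics/s4.png",S[:,:,::-1])
cv2.imwrite("pics/p4.png",cv2.resize(S[100:220,240:350,::-1],(550,600),interpolation=2))
E
python3 go.py .5591 -.3134 .14 -83.8
```

```text
t: 5.4
tool_pos: [0.5323, 0.1243, 0.0666]
tool_rot: [[-0.311, -0.951, 0.003], [-0.951, 0.311, 0.001], [-0.002, -0.003, -1.0]]
force: [0.5, 0.4, -2.0]
grip_width: 0.0356
grasp_force: 39.6
t 5.45 d [ 40.71 -16.24  -7.49] rot [ -0.1   0.1 -24.3] q6 -47.682143193099115 w 0.03566436975726764 39.61470004578587 F [-0.5  0.2 -1.3]
```

View pics/p4.png

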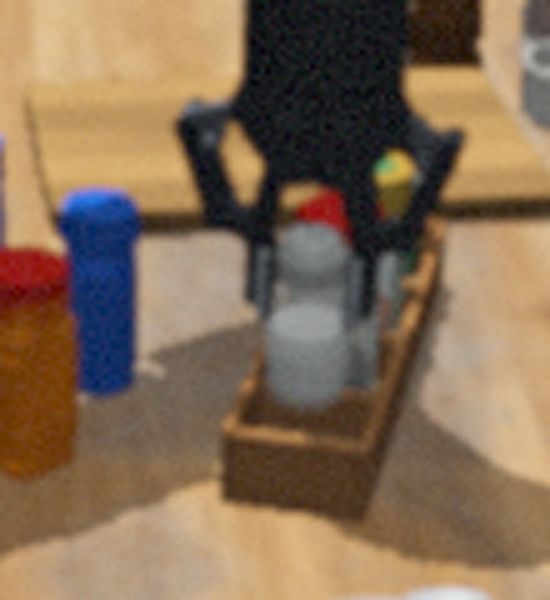

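Salt is lifted and upright, with its base at crop (305,400), clear of the tray. I'll carry it to the rightmost rack compartment.

```bash
python3 -m pendant '[{"grip":1,"delta_pos":[0,0,-2],"rotation":[0,0,0]},{"grip":1,"delta_pos":[3,-1.2,-4],"rotation":[0,0,-2]},{"grip":1,"delta_pos":[7,-2.8,-4.5],"rotation":[0,0,-5]},{"grip":1,"delta_pos":[11.5,-4.6,-4.5],"rotation":[0,0,-9]},{"grip":1,"delta_pos":[16,-6.4,-4.5],"rotation":[0,0,-13]},{"grip":1,"delta_pos":[20.5,-8.2,-4.5],"rotation":[0,0,-17]},{"grip":1,"delta_pos":[25,-10,-4.5],"rotation":[0,0,-21]},{"grip":1,"delta_pos":[29,-11.7,-4.5],"rotation":[0,0,-24.3]}]' 40
python3 go.py .5591 -.3104 .11 -83.8
```

```text
t: 6.25
tool_pos: [0.5514, -0.1902, 0.1089]
tool_rot: [[0.11, -0.994, -0.001], [-0.994, -0.11, 0.0], [-0.001, 0.001, -1.0]]
force: [1.6, 0.9, -1.6]
grip_width: 0.0355
grasp_force: 39.8
t 6.25 d [12.03  0.56 -0.12] rot [0.1 0.  0.1] q6 10.019489598544457 w 0.03553326661394644 39.78802491968963 F [ 1.6  0.9 -1.6]
```

```bash
python3 -m pendant '[{"grip":1,"delta_pos":[4,0.2,0],"rotation":[0,0,0]},{"grip":1,"delta_pos":[8,0.4,0],"rotation":[0,0,0]},{"grip":1,"delta_pos":[11,0.6,0],"rotation":[0,0,0]},{"grip":1,"delta_pos":[12,0.6,0],"rotation":[0,0,0]},{"grip":1,"delta_pos":[12,0.6,0],"rotation":[0,0,0]},{"grip":1,"delta_pos":[12,0.6,0],"rotation":[0,0,0]}]' 40
python3 go.py .5591 -.3104 .045 -83.8
python3 - <<'E'
from h import *
S=viewer.snapshot("side");T=viewer.snapshot("top")
s=cv2.resize(S[170:360,280:400,::-1],(370,586),interpolation=2);t=cv2.resize(T[130:220,300:440,::-1],(420,270),interpolation=2)
o=np.zeros((586,800,3),np.uint8);o[:,:370]=s;o[:270,372:792]=t;cv2.imwrite("pics/p5.png",o)
E
```

```text
t: 6.85
tool_pos: [0.559, -0.3073, 0.1091]
tool_rot: [[0.108, -0.994, -0.001], [-0.994, -0.108, 0.001], [-0.001, 0.001, -1.0]]
force: [-1.0, -0.1, -1.4]
grip_width: 0.0362
grasp_force: 39.8
t 6.85 d [0.32 0.01 6.41] rot [ 0.   0.1 -0. ] q6 21.013149895532184 w 0.036248938818382766 39.79078600241337 F [-1.  -0.1 -1.4]
```

View pics/p5.png

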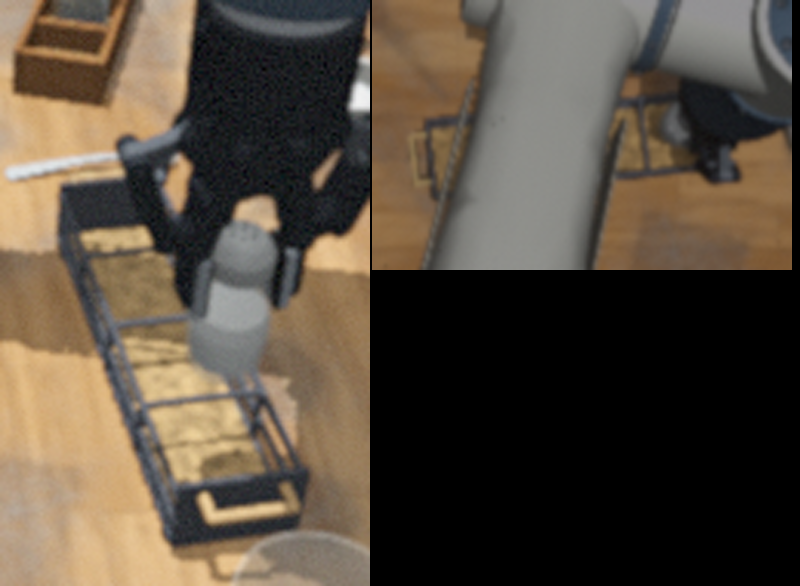

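The shaker hangs upright over the rightmost compartment (the lean fits the camera's perspective). I'll lower it and watch the force.

```bash
python3 -m pendant '[{"grip":1,"delta_pos":[0.3,0,1],"rotation":[0,0,0]},{"grip":1,"delta_pos":[0.3,0,3],"rotation":[0,0,0]},{"grip":1,"delta_pos":[0.3,0,5],"rotation":[0,0,0]},{"grip":1,"delta_pos":[0.3,0,6.5],"rotation":[0,0,0]},{"grip":1,"delta_pos":[0.3,0,7.2],"rotation":[0,0,0]},{"grip":1,"delta_pos":[0.3,0,7.2],"rotation":[0,0,0]},{"grip":1,"delta_pos":[0.3,0,7.4],"rotation":[0,0,0]},{"grip":1,"delta_pos":[0.3,0,7.6],"rotation":[0,0,0]}]' 40
python3 -m pendant '[{"grip":1,"delta_pos":[0,0,0.1],"rotation":[0,0,0]},{"grip":1,"delta_pos":[0,0,0.2],"rotation":[0,0,0]},{"grip":1,"delta_pos":[0,0,0.2],"rotation":[0,0,0]}]' 40
python3 go.py .5591 -.3104 .028 -83.8
```

```text
t: 7.75
tool_pos: [0.5602, -0.3113, 0.0348]
tool_rot: [[0.108, -0.994, 0.002], [-0.994, -0.108, -0.001], [0.001, -0.002, -1.0]]
force: [-1.2, -0.5, -1.3]
grip_width: 0.0359
grasp_force: 39.8
t: 8.05
tool_pos: [0.5595, -0.3111, 0.0319]
tool_rot: [[0.108, -0.994, 0.0], [-0.994, -0.108, -0.0], [0.0, -0.0, -1.0]]
force: [0.1, 0.2, -0.8]
grip_width: 0.0361
grasp_force: 39.8
t 8.05 d [-0.08  0.04  0.39] rot [-0. -0. -0.] q6 21.30970993604297 w 0.036060329310376636 39.79025060136337 F [ 0.1  0.2 -0.8]
```

```bash
for i in 1; do python3 -m pendant '[{"grip":1,"delta_pos":[0,0,0.1],"rotation":[0,0,0]},{"grip":1,"delta_pos":[0,0,0.2],"rotation":[0,0,0]},{"grip":1,"delta_pos":[0,0,0.2],"rotation":[0,0,0]}]' 40 | grep -E 'pos|force'; done
python3 -m pendant '[{"grip":1,"delta_pos":[0,0,0.1],"rotation":[0,0,0]},{"grip":1,"delta_pos":[0,0,0.1],"rotation":[0,0,0]}]' 40 | grep -E 'pos|force'
python3 -m pendant '[{"grip":1,"delta_pos":[0,0,0.1],"rotation":[0,0,0]},{"grip":1,"delta_pos":[0,0,0.1],"rotation":[0,0,0]}]' 40 | grep -E 'pos|force'
```

```text
tool_pos: [0.5593, -0.3111, 0.0296]
force: [0.3, 0.1, -0.9]
grasp_force: 39.8
tool_pos: [0.5594, -0.3111, 0.0286]
force: [0.3, 0.7, -1.5]
grasp_force: 39.8
tool_pos: [0.5596, -0.3114, 0.0285]
force: [-1.5, -0.3, 3.9]
grasp_force: 40.6
```

Contact came at TCP z 0.0285, as predicted. I'll release and rise.

```bash
python3 -m pendant '[{"grip":-1,"delta_pos":[0,0,0],"rotation":[0,0,0]},{"grip":-1,"delta_pos":[0,0,0],"rotation":[0,0,0]},{"grip":-1,"delta_pos":[0,0,0],"rotation":[0,0,0]},{"grip":-1,"delta_pos":[0,0,0],"rotation":[0,0,0]},{"grip":-1,"delta_pos":[0,0,-3],"rotation":[0,0,0]},{"grip":-1,"delta_pos":[0,0,-7],"rotation":[0,0,0]},{"grip":-1,"delta_pos":[0,0,-11],"rotation":[0,0,0]},{"grip":-1,"delta_pos":[0,0,-11],"rotation":[0,0,0]}]' 30 | grep -E 'pos|force|width'
python3 go.py .556 .192 .14 -108.5
python3 - <<'E'
from h import *
S=viewer.snapshot("side");T=viewer.snapshot("top");cv2.imwrite("pics/s6.png",S[:,:,::-1])
g=cv2.cvtColor(S,cv2.COLOR_RGB2HSV)[310-20:340,330:380]
E
```

```text
tool_pos: [0.5627, -0.3131, 0.145]
force: [0.4, 0.4, 0.7]
grip_width: 0.085
grasp_force: 0.0
t 9.55 d [-50.28  -4.8    0.2 ] rot [-0.7 -0.3 24.7] q6 21.310551999098372 w 0.08503092455307606 0.0 F [0.4 0.4 0.7]
```

```bash
python3 -m pendant '[{"grip":-1,"delta_pos":[-4,-0.4,0],"rotation":[0,0,2]},{"grip":-1,"delta_pos":[-9,-0.9,0],"rotation":[0,0,6]},{"grip":-1,"delta_pos":[-14,-1.4,0],"rotation":[0,0,10]},{"grip":-1,"delta_pos":[-19,-1.9,0],"rotation":[0,0,14]},{"grip":-1,"delta_pos":[-24,-2.3,0],"rotation":[0,0,18]},{"grip":-1,"delta_pos":[-29,-2.8,0],"rotation":[0,0,22]},{"grip":-1,"delta_pos":[-34,-3.2,0],"rotation":[0,0,24.7]},{"grip":-1,"delta_pos":[-38,-3.6,0],"rotation":[0,0,24.7]}]' 30 | grep -E 'pos|force|width'
python3 go.py .556 .192 .10 -108.5
```

```text
tool_pos: [0.553, 0.0729, 0.1363]
force: [2.4, -0.7, 0.5]
grip_width: 0.0855
grasp_force: 0.0
t 10.45 d [-11.4    3.49   3.62] rot [ 0.1 -0.1 -0. ] q6 -42.08307853153708 w 0.08551699096820628 0.0 F [ 2.4 -0.7  0.5]
```

View pics/s6.png

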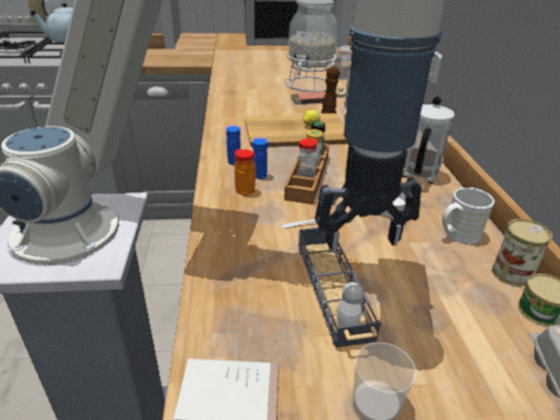

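Salt stands upright in the rack's rightmost compartment at (350,308), and the tray's remaining jars are undisturbed. Next is the red jar.

```bash
python3 -m pendant '[{"grip":-1,"delta_pos":[-4.5,1.4,0],"rotation":[0,0,0]},{"grip":-1,"delta_pos":[-8.5,2.6,0],"rotation":[0,0,0]},{"grip":-1,"delta_pos":[-11,3.4,0],"rotation":[0,0,0]},{"grip":-1,"delta_pos":[-11.4,3.5,0],"rotation":[0,0,0]},{"grip":-1,"delta_pos":[-11.4,3.5,1],"rotation":[0,0,0]},{"grip":-1,"delta_pos":[-11.4,3.5,3.6],"rotation":[0,0,0]},{"grip":-1,"delta_pos":[-11.4,3.5,3.6],"rotation":[0,0,0]},{"grip":-1,"delta_pos":[-11.4,3.5,3.6],"rotation":[0,0,0]}]' 30 | grep -E 'pos|force|width'
python3 go.py .556 .192 .030 -108.5
```

```text
tool_pos: [0.5569, 0.1882, 0.1011]
force: [0.3, 0.1, 1.2]
grip_width: 0.0855
grasp_force: 0.0
t 11.25 d [-0.34  0.2   7.11] rot [ 0.1 -0.1 -0.1] q6 -52.501163477937716 w 0.08549479578028589 0.0 F [0.3 0.1 1.2]
```

```bash
python3 -m pendant '[{"grip":-1,"delta_pos":[-0.2,0.1,1],"rotation":[0,0,0]},{"grip":-1,"delta_pos":[-0.2,0.1,3],"rotation":[0,0,0]},{"grip":-1,"delta_pos":[-0.2,0.1,5],"rotation":[0,0,0]},{"grip":-1,"delta_pos":[-0.2,0.1,6.5],"rotation":[0,0,0]},{"grip":-1,"delta_pos":[-0.2,0.1,7.1],"rotation":[0,0,0]},{"grip":-1,"delta_pos":[-0.2,0.1,7.1],"rotation":[0,0,0]}]' 30 | grep -E 'pos|force|width'
python3 -m pendant '[{"grip":1,"delta_pos":[0,0,0],"rotation":[0,0,0]},{"grip":1,"delta_pos":[0,0,0],"rotation":[0,0,0]},{"grip":1,"delta_pos":[0,0,0],"rotation":[0,0,0]},{"grip":1,"delta_pos":[0,0,0],"rotation":[0,0,0]},{"grip":1,"delta_pos":[0,0,0],"rotation":[0,0,0]},{"grip":1,"delta_pos":[0,0,0],"rotation":[0,0,0]}]' 40 | grep -E 'pos|force|width'
```

```text
tool_pos: [0.5568, 0.1917, 0.0304]
force: [0.5, 1.0, -0.6]
grip_width: 0.0854
grasp_force: 0.0
tool_pos: [0.5577, 0.1923, 0.0321]
force: [-2.1, 0.1, 5.1]
grip_width: 0.0466
grasp_force: 40.2
```

```bash
python3 -m pendant '[{"grip":1,"delta_pos":[0,0,-0.5],"rotation":[0,0,0]},{"grip":1,"delta_pos":[0,0,-1.5],"rotation":[0,0,0]},{"grip":1,"delta_pos":[0,0,-3.5],"rotation":[0,0,0]},{"grip":1,"delta_pos":[0,0,-6],"rotation":[0,0,0]},{"grip":1,"delta_pos":[0,0,-8],"rotation":[0,0,0]},{"grip":1,"delta_pos":[0,0,-8],"rotation":[0,0,0]}]' 40 | grep -E 'pos|force|width'
python3 go.py .5520 -.2478 .11 -83.8
```

```text
tool_pos: [0.559, 0.1927, 0.1146]
force: [-0.1, 1.3, -1.4]
grip_width: 0.0465
grasp_force: 40.3
t 13.05 d [ 42.   -13.3    0.34] rot [ -0.3   0.2 -24.7] q6 -52.72003854722725 w 0.046486744491097874 40.278987851925194 F [-0.1  1.3 -1.4]
```

```bash
python3 -m pendant '[{"grip":1,"delta_pos":[3,-1,0],"rotation":[0,0,-2]},{"grip":1,"delta_pos":[7,-2.2,0],"rotation":[0,0,-5]},{"grip":1,"delta_pos":[11.5,-3.6,0],"rotation":[0,0,-8]},{"grip":1,"delta_pos":[16,-5.1,0],"rotation":[0,0,-12]},{"grip":1,"delta_pos":[20.5,-6.5,0],"rotation":[0,0,-16]},{"grip":1,"delta_pos":[25,-7.9,0],"rotation":[0,0,-20]},{"grip":1,"delta_pos":[29,-9.2,0],"rotation":[0,0,-24]},{"grip":1,"delta_pos":[33,-10.4,0],"rotation":[0,0,-24.7]}]' 40 | grep -E 'pos|force|width'
python3 go.py .5520 -.2478 .11 -83.8
```

```text
tool_pos: [0.55, -0.1557, 0.1101]
force: [0.1, -0.2, -1.3]
grip_width: 0.0467
grasp_force: 40.2
t 13.85 d [9.18 0.81 0.  ] rot [0.1 0.  0.1] q6 6.4477726309447565 w 0.04671849013922683 40.226084142923355 F [ 0.1 -0.2 -1.3]
```

```bash
python3 -m pendant '[{"grip":1,"delta_pos":[4,0.4,0],"rotation":[0,0,0]},{"grip":1,"delta_pos":[7,0.7,0],"rotation":[0,0,0]},{"grip":1,"delta_pos":[9,0.8,0],"rotation":[0,0,0]},{"grip":1,"delta_pos":[9,0.8,0],"rotation":[0,0,0]},{"grip":1,"delta_pos":[9,0.8,1],"rotation":[0,0,0]},{"grip":1,"delta_pos":[9,0.8,3],"rotation":[0,0,0]},{"grip":1,"delta_pos":[9,0.8,3],"rotation":[0,0,0]},{"grip":1,"delta_pos":[9,0.8,3],"rotation":[0,0,0]}]' 40 | grep -E 'pos|force|width'
python3 go.py .5520 -.2478 .038 -83.8
```

```text
tool_pos: [0.5522, -0.2435, 0.0803]
force: [0.3, 0.5, -1.3]
grip_width: 0.0465
grasp_force: 40.4
t 14.65 d [0.43 0.06 4.23] rot [0.1 0.  0.1] q6 15.218352946076363 w 0.04651149524040586 40.39577694609761 F [ 0.3  0.5 -1.3]
```

```bash
python3 -m pendant '[{"grip":1,"delta_pos":[0.4,0,0],"rotation":[0,0,0]},{"grip":1,"delta_pos":[0.4,0,1],"rotation":[0,0,0]},{"grip":1,"delta_pos":[0.4,0,2.5],"rotation":[0,0,0]},{"grip":1,"delta_pos":[0.4,0,3.5],"rotation":[0,0,0]},{"grip":1,"delta_pos":[0.4,0,4.1],"rotation":[0,0,0]},{"grip":1,"delta_pos":[0.4,0,4.1],"rotation":[0,0,0]}]' 40 | grep -E 'pos|force|width'
python3 -m pendant '[{"grip":1,"delta_pos":[0,0,0.1],"rotation":[0,0,0]},{"grip":1,"delta_pos":[0,0,0.2],"rotation":[0,0,0]},{"grip":1,"delta_pos":[0,0,0.2],"rotation":[0,0,0]}]' 40 | grep -E 'pos|force'
python3 -m pendant '[{"grip":1,"delta_pos":[0,0,0.1],"rotation":[0,0,0]},{"grip":1,"delta_pos":[0,0,0.1],"rotation":[0,0,0]}]' 40 | grep -E 'pos|force'
```

```text
tool_pos: [0.5524, -0.2482, 0.0388]
force: [-0.4, -0.0, -1.2]
grip_width: 0.0465
grasp_force: 40.4
tool_pos: [0.5533, -0.2483, 0.0382]
force: [0.4, 0.6, -1.3]
grasp_force: 40.4
tool_pos: [0.553, -0.2483, 0.0369]
force: [0.2, 0.0, -1.7]
grasp_force: 40.4
```

```bash
python3 -m pendant '[{"grip":1,"delta_pos":[0,0,0.1],"rotation":[0,0,0]},{"grip":1,"delta_pos":[0,0,0.1],"rotation":[0,0,0]}]' 40 | grep -E 'pos|force'
python3 -m pendant '[{"grip":1,"delta_pos":[0,0,0.1],"rotation":[0,0,0]},{"grip":1,"delta_pos":[0,0,0.1],"rotation":[0,0,0]}]' 40 | grep -E 'pos|force'
```

```text
tool_pos: [0.5529, -0.2483, 0.0357]
force: [0.3, 0.3, -2.4]
grasp_force: 40.4
tool_pos: [0.5531, -0.2485, 0.0351]
force: [-2.0, -0.3, 1.1]
grasp_force: 40.7
```

```bash
python3 -m pendant '[{"grip":-1,"delta_pos":[0,0,0],"rotation":[0,0,0]},{"grip":-1,"delta_pos":[0,0,0],"rotation":[0,0,0]},{"grip":-1,"delta_pos":[0,0,0],"rotation":[0,0,0]},{"grip":-1,"delta_pos":[0,0,0],"rotation":[0,0,0]},{"grip":-1,"delta_pos":[0,0,-3],"rotation":[0,0,0]},{"grip":-1,"delta_pos":[0,0,-7],"rotation":[0,0,0]},{"grip":-1,"delta_pos":[0,0,-11],"rotation":[0,0,0]},{"grip":-1,"delta_pos":[0,0,-11],"rotation":[0,0,0]}]' 30 | grep -E 'pos|force|width'
python3 go.py .581 .255 .14 -108.5
```

```text
tool_pos: [0.5565, -0.2499, 0.1518]
force: [-0.5, -0.2, 0.6]
grip_width: 0.0856
grasp_force: 0.0
t 16.95 d [-49.93  -7.9    0.97] rot [-0.7 -0.2 24.7] q6 15.609017475142544 w 0.08557444084825787 0.0 F [-0.5 -0.2  0.6]
```

```bash
python3 -m pendant '[{"grip":-1,"delta_pos":[-4,-0.6,0],"rotation":[0,0,2]},{"grip":-1,"delta_pos":[-9,-1.4,0],"rotation":[0,0,6]},{"grip":-1,"delta_pos":[-14,-2.2,0],"rotation":[0,0,10]},{"grip":-1,"delta_pos":[-19,-3,0],"rotation":[0,0,14]},{"grip":-1,"delta_pos":[-24,-3.8,0],"rotation":[0,0,18]},{"grip":-1,"delta_pos":[-29,-4.6,0],"rotation":[0,0,22]},{"grip":-1,"delta_pos":[-34,-5.4,0],"rotation":[0,0,24.7]},{"grip":-1,"delta_pos":[-38,-6,0],"rotation":[0,0,24.7]}]' 30 | grep -E 'pos|force|width'
python3 go.py .581 .255 .10 -108.5
```

```text
tool_pos: [0.5715, 0.1385, 0.1448]
force: [0.5, -0.8, -0.1]
grip_width: 0.0854
grasp_force: 0.0
t 17.75 d [-11.35   2.81   4.48] rot [-0.  0. -0.] q6 -47.383054327439105 w 0.08536129899068383 0.0 F [ 0.5 -0.8 -0.1]
```

```bash
python3 -m pendant '[{"grip":-1,"delta_pos":[-4.5,1.1,0],"rotation":[0,0,0]},{"grip":-1,"delta_pos":[-8.5,2.1,0],"rotation":[0,0,0]},{"grip":-1,"delta_pos":[-11,2.8,0],"rotation":[0,0,0]},{"grip":-1,"delta_pos":[-11.2,2.8,0],"rotation":[0,0,0]},{"grip":-1,"delta_pos":[-11.2,2.8,0],"rotation":[0,0,0]}]' 30 | grep -E 'pos|force|width'
python3 - <<'E'
from h import *
S=viewer.snapshot("side");T=viewer.snapshot("top")
s=cv2.resize(S[80:350,220:390,::-1],(378,600),interpolation=2);t=cv2.resize(T[120:220,150:430,::-1],(420,150),interpolation=2)
o=np.zeros((600,800,3),np.uint8);o[:,:378]=s;o[:150,380:]=t;cv2.imwrite("pics/p7.png",o)
E
python3 go.py .581 .255 .030 -108.5
```

```text
tool_pos: [0.5806, 0.2516, 0.1443]
force: [0.7, -0.2, 0.2]
grip_width: 0.0854
grasp_force: 0.0
t 18.35 d [-0.46  0.12 11.48] rot [ 0. -0. -0.] q6 -55.994666870560714 w 0.08556928129534906 0.0 F [-0.3 -0.1 -0.1]
```

View pics/p7.png

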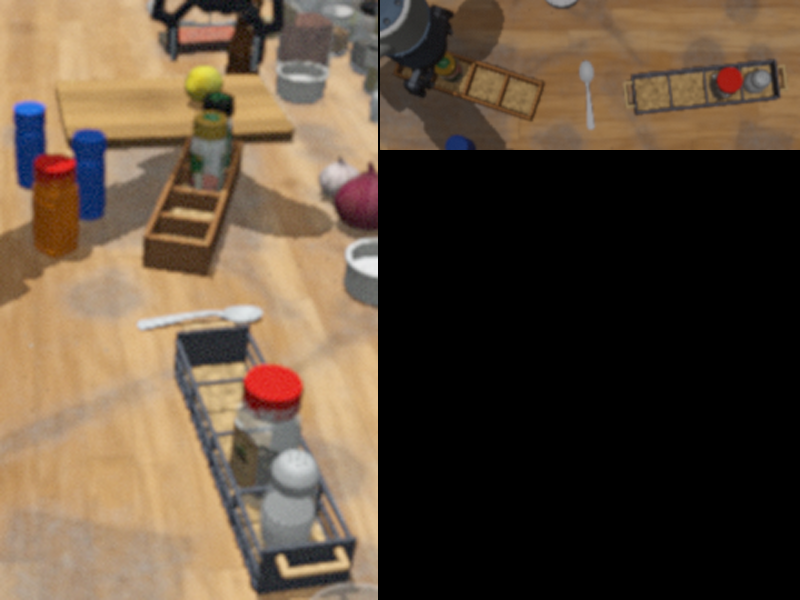

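Red (270,430) and salt (290,500) stand upright in the third and fourth rack compartments. The gripper is over yellow, so I'll descend and grip.

```bash
python3 -m pendant '[{"grip":-1,"delta_pos":[-0.3,0.1,3],"rotation":[0,0,0]},{"grip":-1,"delta_pos":[-0.3,0.1,6],"rotation":[0,0,0]},{"grip":-1,"delta_pos":[-0.3,0.1,8],"rotation":[0,0,0]},{"grip":-1,"delta_pos":[-0.3,0.1,10],"rotation":[0,0,0]},{"grip":-1,"delta_pos":[-0.3,0.1,11.4],"rotation":[0,0,0]},{"grip":-1,"delta_pos":[-0.3,0.1,11.4],"rotation":[0,0,0]}]' 30 | grep -E 'pos|force|width'
python3 -m pendant '[{"grip":1,"delta_pos":[0,0,0],"rotation":[0,0,0]},{"grip":1,"delta_pos":[0,0,0],"rotation":[0,0,0]},{"grip":1,"delta_pos":[0,0,0],"rotation":[0,0,0]},{"grip":1,"delta_pos":[0,0,0],"rotation":[0,0,0]},{"grip":1,"delta_pos":[0,0,0],"rotation":[0,0,0]},{"grip":1,"delta_pos":[0,0,0],"rotation":[0,0,0]}]' 40 | grep -E 'pos|force|width'
```

```text
tool_pos: [0.5795, 0.2521, 0.0288]
force: [0.3, -0.1, 0.2]
grip_width: 0.0854
grasp_force: 0.0
tool_pos: [0.5814, 0.2544, 0.0322]
force: [-1.2, -0.9, 5.9]
grip_width: 0.0407
grasp_force: 39.2
```

```bash
python3 -m pendant '[{"grip":1,"delta_pos":[0,0,-0.5],"rotation":[0,0,0]},{"grip":1,"delta_pos":[0,0,-1.5],"rotation":[0,0,0]},{"grip":1,"delta_pos":[0,0,-3.5],"rotation":[0,0,0]},{"grip":1,"delta_pos":[0,0,-6],"rotation":[0,0,0]},{"grip":1,"delta_pos":[0,0,-8],"rotation":[0,0,0]},{"grip":1,"delta_pos":[0,0,-8],"rotation":[0,0,0]}]' 40 | grep -E 'pos|force|width'
python3 go.py .5450 -.1822 .11 -83.8
```

```text
tool_pos: [0.5826, 0.2552, 0.1148]
force: [0.9, -1.0, -0.4]
grip_width: 0.0404
grasp_force: 39.5
t 20.15 d [ 42.68 -10.3    0.32] rot [ -0.3   0.2 -24.7] q6 -56.25040431694151 w 0.040449381560665326 39.5407747104764 F [ 0.9 -1.  -0.4]
```

```bash
python3 -m pendant '[{"grip":1,"delta_pos":[3,-0.7,0],"rotation":[0,0,-2]},{"grip":1,"delta_pos":[7,-1.7,0],"rotation":[0,0,-5]},{"grip":1,"delta_pos":[11.5,-2.8,0],"rotation":[0,0,-8]},{"grip":1,"delta_pos":[16,-3.9,0],"rotation":[0,0,-12]},{"grip":1,"delta_pos":[20.5,-5,0],"rotation":[0,0,-16]},{"grip":1,"delta_pos":[25,-6,0],"rotation":[0,0,-20]},{"grip":1,"delta_pos":[29,-7,0],"rotation":[0,0,-24]},{"grip":1,"delta_pos":[33,-8,0],"rotation":[0,0,-24.7]}]' 40 | grep -E 'pos|force|width'
python3 go.py .5450 -.1822 .11 -83.8
```

```text
tool_pos: [0.5508, -0.0857, 0.1102]
force: [1.9, -0.2, -1.6]
grip_width: 0.0401
grasp_force: 39.5
t 20.95 d [9.53 1.64 0.02] rot [0.1 0.  0.1] q6 -0.9071312938990821 w 0.04007079752054328 39.53835824970156 F [ 1.9 -0.2 -1.6]
```

```bash
python3 -m pendant '[{"grip":1,"delta_pos":[4,0.7,0],"rotation":[0,0,0]},{"grip":1,"delta_pos":[7,1.2,0],"rotation":[0,0,0]},{"grip":1,"delta_pos":[9.5,1.6,0],"rotation":[0,0,0]},{"grip":1,"delta_pos":[9.5,1.6,0],"rotation":[0,0,0]},{"grip":1,"delta_pos":[9.5,1.6,1],"rotation":[0,0,0]},{"grip":1,"delta_pos":[9.5,1.6,3],"rotation":[0,0,0]},{"grip":1,"delta_pos":[9.5,1.6,3],"rotation":[0,0,0]},{"grip":1,"delta_pos":[9.5,1.6,3],"rotation":[0,0,0]}]' 40 | grep -E 'pos|force|width'
python3 go.py .5450 -.1822 .038 -83.8
```

```text
tool_pos: [0.5458, -0.1795, 0.0802]
force: [-0.3, -0.4, -0.5]
grip_width: 0.0403
grasp_force: 39.6
t 21.75 d [0.26 0.1  4.23] rot [0.1 0.  0.1] q6 8.86643716155491 w 0.04032622350442582 39.584083864465356 F [-0.3 -0.4 -0.5]
```

```bash
python3 -m pendant '[{"grip":1,"delta_pos":[0.2,0.1,0],"rotation":[0,0,0]},{"grip":1,"delta_pos":[0.2,0.1,1],"rotation":[0,0,0]},{"grip":1,"delta_pos":[0.2,0.1,2.5],"rotation":[0,0,0]},{"grip":1,"delta_pos":[0.2,0.1,3.5],"rotation":[0,0,0]},{"grip":1,"delta_pos":[0.2,0.1,4.1],"rotation":[0,0,0]},{"grip":1,"delta_pos":[0.2,0.1,4.2],"rotation":[0,0,0]},{"grip":1,"delta_pos":[0.2,0.1,4.3],"rotation":[0,0,0]},{"grip":1,"delta_pos":[0.2,0.1,4.3],"rotation":[0,0,0]}]' 40 | grep -E 'pos|force|width'
python3 -m pendant '[{"grip":1,"delta_pos":[0,0,0.1],"rotation":[0,0,0]},{"grip":1,"delta_pos":[0,0,0.1],"rotation":[0,0,0]}]' 40 | grep -E 'pos|force'
python3 -m pendant '[{"grip":1,"delta_pos":[0,0,0.1],"rotation":[0,0,0]},{"grip":1,"delta_pos":[0,0,0.1],"rotation":[0,0,0]}]' 40 | grep -E 'pos|force'
```

```text
tool_pos: [0.5457, -0.1824, 0.0382]
force: [0.6, 0.7, -0.8]
grip_width: 0.0404
grasp_force: 39.6
tool_pos: [0.5455, -0.1824, 0.037]
force: [0.8, -0.1, -0.9]
grasp_force: 39.6
tool_pos: [0.5453, -0.1823, 0.0357]
force: [-0.5, -0.1, -1.4]
grasp_force: 39.6
```

```bash
python3 -m pendant '[{"grip":1,"delta_pos":[0,0,0.1],"rotation":[0,0,0]},{"grip":1,"delta_pos":[0,0,0.1],"rotation":[0,0,0]}]' 40 | grep -E 'pos|force'
```

```text
tool_pos: [0.5455, -0.1824, 0.0352]
force: [-0.5, 0.7, 0.2]
grasp_force: 39.8
```

Contact at 0.0352, as expected. I'll release it and move to black.

```bash
python3 -m pendant '[{"grip":-1,"delta_pos":[0,0,0],"rotation":[0,0,0]},{"grip":-1,"delta_pos":[0,0,0],"rotation":[0,0,0]},{"grip":-1,"delta_pos":[0,0,0],"rotation":[0,0,0]},{"grip":-1,"delta_pos":[0,0,0],"rotation":[0,0,0]},{"grip":-1,"delta_pos":[0,0,-3],"rotation":[0,0,0]},{"grip":-1,"delta_pos":[0,0,-7],"rotation":[0,0,0]},{"grip":-1,"delta_pos":[0,0,-11],"rotation":[0,0,0]},{"grip":-1,"delta_pos":[0,0,-11],"rotation":[0,0,0]}]' 30 | grep -E 'pos|force|width'
python3 go.py .601 .3172 .14 -108.5
```

```text
tool_pos: [0.5489, -0.1836, 0.1515]
force: [0.5, 0.1, -1.3]
grip_width: 0.0854
grasp_force: 0.0
t 23.95 d [-49.22 -10.59   1.05] rot [-0.7 -0.1 24.7] q6 9.102526264095673 w 0.08539638240151698 0.0 F [ 0.5  0.1 -1.3]
```

```bash
python3 -m pendant '[{"grip":-1,"delta_pos":[-4,-0.8,0],"rotation":[0,0,2]},{"grip":-1,"delta_pos":[-9,-1.9,0],"rotation":[0,0,6]},{"grip":-1,"delta_pos":[-14,-3,0],"rotation":[0,0,10]},{"grip":-1,"delta_pos":[-19,-4.1,0],"rotation":[0,0,14]},{"grip":-1,"delta_pos":[-24,-5.2,0],"rotation":[0,0,18]},{"grip":-1,"delta_pos":[-29,-6.2,0],"rotation":[0,0,22]},{"grip":-1,"delta_pos":[-34,-7.3,0],"rotation":[0,0,24.7]},{"grip":-1,"delta_pos":[-38,-8.2,0],"rotation":[0,0,24.7]}]' 30 | grep -E 'pos|force|width'
python3 go.py .601 .3172 .14 -108.5
```

```text
tool_pos: [0.5858, 0.2065, 0.1447]
force: [0.5, -0.0, 0.8]
grip_width: 0.0853
grasp_force: 0.0
t 24.75 d [-10.97   2.08   0.48] rot [-0.   0.  -0.1] q6 -52.37953162071492 w 0.08533035209497353 0.0 F [ 0.5 -0.   0.8]
```

```bash
python3 -m pendant '[{"grip":-1,"delta_pos":[-4.5,0.9,0],"rotation":[0,0,0]},{"grip":-1,"delta_pos":[-8.5,1.6,0],"rotation":[0,0,0]},{"grip":-1,"delta_pos":[-11,2,0],"rotation":[0,0,0]},{"grip":-1,"delta_pos":[-11.3,2.1,0],"rotation":[0,0,0]},{"grip":-1,"delta_pos":[-11.3,2.1,0.5],"rotation":[0,0,0]},{"grip":-1,"delta_pos":[-11.3,2.1,2],"rotation":[0,0,0]},{"grip":-1,"delta_pos":[-11.3,2.1,2],"rotation":[0,0,0]}]' 30 | grep -E 'pos|force|width'
python3 go.py .601 .3172 .030 -108.5
```

```text
tool_pos: [0.6007, 0.3162, 0.1225]
force: [-1.4, -0.5, 0.0]
grip_width: 0.0852
grasp_force: 0.0
t 25.45 d [-0.13 -0.03  9.25] rot [ 0.2 -0.2 -0.1] q6 -59.45847688185532 w 0.08523230795266115 0.0 F [-1.4 -0.5  0. ]
```

```bash
python3 -m pendant '[{"grip":-1,"delta_pos":[0,0,2],"rotation":[0,0,0]},{"grip":-1,"delta_pos":[0,0,4.5],"rotation":[0,0,0]},{"grip":-1,"delta_pos":[0,0,6.5],"rotation":[0,0,0]},{"grip":-1,"delta_pos":[0,0,8.2],"rotation":[0,0,0]},{"grip":-1,"delta_pos":[0,0,9.2],"rotation":[0,0,0]},{"grip":-1,"delta_pos":[0,0,9.2],"rotation":[0,0,0]}]' 30 | grep -E 'pos|force|width'
python3 -m pendant '[{"grip":1,"delta_pos":[0,0,0],"rotation":[0,0,0]},{"grip":1,"delta_pos":[0,0,0],"rotation":[0,0,0]},{"grip":1,"delta_pos":[0,0,0],"rotation":[0,0,0]},{"grip":1,"delta_pos":[0,0,0],"rotation":[0,0,0]},{"grip":1,"delta_pos":[0,0,0],"rotation":[0,0,0]},{"grip":1,"delta_pos":[0,0,0],"rotation":[0,0,0]}]' 40 | grep -E 'pos|force|width'
python3 -m pendant '[{"grip":1,"delta_pos":[0,0,-0.5],"rotation":[0,0,0]},{"grip":1,"delta_pos":[0,0,-1.5],"rotation":[0,0,0]},{"grip":1,"delta_pos":[0,0,-3.5],"rotation":[0,0,0]},{"grip":1,"delta_pos":[0,0,-6],"rotation":[0,0,0]},{"grip":1,"delta_pos":[0,0,-8],"rotation":[0,0,0]},{"grip":1,"delta_pos":[0,0,-8],"rotation":[0,0,0]}]' 40 | grep -E 'pos|force|width'
python3 go.py .5379 -.1166 .11 -83.8
```

```text
tool_pos: [0.6013, 0.3168, 0.0317]
force: [0.4, -0.2, 0.3]
grip_width: 0.0853
grasp_force: 0.0
tool_pos: [0.6026, 0.3184, 0.034]
force: [-0.4, 0.1, 5.5]
grip_width: 0.039
grasp_force: 40.4
tool_pos: [0.6035, 0.319, 0.1168]
force: [0.2, 0.0, -0.4]
grip_width: 0.0399
grasp_force: 40.5
t 27.25 d [43.39 -7.59  0.5 ] rot [ -0.3   0.2 -24.7] q6 -59.47503282926748 w 0.03988344455728902 40.460215061903 F [ 0.2  0.  -0.4]
```

```bash
python3 -m pendant '[{"grip":1,"delta_pos":[3,-0.5,0],"rotation":[0,0,-2]},{"grip":1,"delta_pos":[7,-1.2,0],"rotation":[0,0,-5]},{"grip":1,"delta_pos":[11.5,-2,0],"rotation":[0,0,-8]},{"grip":1,"delta_pos":[16,-2.8,0],"rotation":[0,0,-12]},{"grip":1,"delta_pos":[20.5,-3.6,0],"rotation":[0,0,-16]},{"grip":1,"delta_pos":[25,-4.4,0],"rotation":[0,0,-20]},{"grip":1,"delta_pos":[29,-5.1,0],"rotation":[0,0,-24]},{"grip":1,"delta_pos":[33,-5.8,0],"rotation":[0,0,-24.7]}]' 40 | grep -E 'pos|force|width'
python3 go.py .5379 -.1166 .11 -83.8
```

```text
tool_pos: [0.5508, -0.0149, 0.112]
force: [0.7, -0.1, -1.3]
grip_width: 0.0397
grasp_force: 40.5
t 28.05 d [9.97 2.4  0.2 ] rot [0.1 0.  0.1] q6 -8.393503854398261 w 0.03967308429849659 40.496380403637886 F [ 0.7 -0.1 -1.3]
```

```bash
python3 -m pendant '[{"grip":1,"delta_pos":[4,1,0],"rotation":[0,0,0]},{"grip":1,"delta_pos":[7.5,1.8,0],"rotation":[0,0,0]},{"grip":1,"delta_pos":[9.8,2.4,0],"rotation":[0,0,0]},{"grip":1,"delta_pos":[9.8,2.4,0],"rotation":[0,0,0]},{"grip":1,"delta_pos":[9.8,2.4,1],"rotation":[0,0,0]},{"grip":1,"delta_pos":[9.8,2.4,3],"rotation":[0,0,0]},{"grip":1,"delta_pos":[9.8,2.4,3],"rotation":[0,0,0]},{"grip":1,"delta_pos":[9.8,2.4,3],"rotation":[0,0,0]}]' 40 | grep -E 'pos|force|width'
python3 go.py .5379 -.1166 .040 -83.8
```

```text
tool_pos: [0.5384, -0.1126, 0.0822]
force: [-0.0, 0.5, -0.4]
grip_width: 0.0395
grasp_force: 40.6
t 28.85 d [0.39 0.09 4.22] rot [ 0.1 -0.   0.1] q6 1.7614542779727722 w 0.039548248588119464 40.623552203178406 F [-0.   0.5 -0.4]
```

```bash
python3 -m pendant '[{"grip":1,"delta_pos":[0.4,0.1,0],"rotation":[0,0,0]},{"grip":1,"delta_pos":[0.4,0.1,1],"rotation":[0,0,0]},{"grip":1,"delta_pos":[0.4,0.1,2.5],"rotation":[0,0,0]},{"grip":1,"delta_pos":[0.4,0.1,3.5],"rotation":[0,0,0]},{"grip":1,"delta_pos":[0.4,0.1,4.1],"rotation":[0,0,0]},{"grip":1,"delta_pos":[0.4,0.1,4.2],"rotation":[0,0,0]},{"grip":1,"delta_pos":[0.4,0.1,4.3],"rotation":[0,0,0]},{"grip":1,"delta_pos":[0.4,0.1,4.3],"rotation":[0,0,0]}]' 40 | grep -E 'pos|force|width'
python3 -m pendant '[{"grip":1,"delta_pos":[0,0,0.1],"rotation":[0,0,0]},{"grip":1,"delta_pos":[0,0,0.1],"rotation":[0,0,0]}]' 40 | grep -E 'pos|force'
python3 -m pendant '[{"grip":1,"delta_pos":[0,0,0.1],"rotation":[0,0,0]},{"grip":1,"delta_pos":[0,0,0.1],"rotation":[0,0,0]}]' 40 | grep -E 'pos|force'
```

```text
tool_pos: [0.5386, -0.1174, 0.0402]
force: [-0.1, 0.1, -0.9]
grip_width: 0.0396
grasp_force: 40.6
tool_pos: [0.5384, -0.1173, 0.039]
force: [-0.7, -0.3, -0.8]
grasp_force: 40.6
tool_pos: [0.5382, -0.1174, 0.0377]
force: [-0.1, 0.1, -1.1]
grasp_force: 40.6
```

```bash
python3 -m pendant '[{"grip":1,"delta_pos":[0,0,0.1],"rotation":[0,0,0]},{"grip":1,"delta_pos":[0,0,0.1],"rotation":[0,0,0]}]' 40 | grep -E 'pos|force'
python3 -m pendant '[{"grip":1,"delta_pos":[0,0,0.05],"rotation":[0,0,0]},{"grip":1,"delta_pos":[0,0,0.05],"rotation":[0,0,0]}]' 40 | grep -E 'pos|force'
```

```text
tool_pos: [0.5384, -0.1174, 0.0369]
force: [0.4, -0.1, 0.4]
grasp_force: 40.5
tool_pos: [0.5385, -0.1175, 0.0369]
force: [-2.2, 0.3, 4.8]
grasp_force: 41.1
```

Black is on the floor. I'll release it, retreat upward and to the side, and take a final look.

```bash
python3 -m pendant '[{"grip":-1,"delta_pos":[0,0,0],"rotation":[0,0,0]},{"grip":-1,"delta_pos":[0,0,0],"rotation":[0,0,0]},{"grip":-1,"delta_pos":[0,0,0],"rotation":[0,0,0]},{"grip":-1,"delta_pos":[0,0,0],"rotation":[0,0,0]},{"grip":-1,"delta_pos":[0,0,-3],"rotation":[0,0,0]},{"grip":-1,"delta_pos":[0,0,-7],"rotation":[0,0,0]},{"grip":-1,"delta_pos":[0,0,-11],"rotation":[0,0,0]},{"grip":-1,"delta_pos":[0,0,-14],"rotation":[0,0,0]}]' 30 | grep -E 'pos|force|width'
python3 -m pendant '[{"grip":-1,"delta_pos":[-5,0,-1],"rotation":[0,0,0]},{"grip":-1,"delta_pos":[-10,0,-1],"rotation":[0,0,0]},{"grip":-1,"delta_pos":[-15,0,-1],"rotation":[0,0,0]},{"grip":-1,"delta_pos":[-20,0,-1],"rotation":[0,0,0]},{"grip":-1,"delta_pos":[-25,0,-1],"rotation":[0,0,0]},{"grip":-1,"delta_pos":[-28,0,-1],"rotation":[0,0,0]},{"grip":-1,"delta_pos":[-28,0,-1],"rotation":[0,0,0]},{"grip":-1,"delta_pos":[-28,0,-1],"rotation":[0,0,0]}]' 30 | grep -E 'pos|force|width'
python3 - <<'E'
from h import *
S=viewer.snapshot("side");T=viewer.snapshot("top")
s=cv2.resize(S[110:350,220:390,::-1],(400,565),interpolation=2);t=cv2.resize(T[120:220,300:430,::-1],(390,300),interpolation=2)
o=np.zeros((565,800,3),np.uint8);o[:,:400]=s;o[:300,402:792]=t;cv2.imwrite("pics/p8.png",o)
E
```

```text
tool_pos: [0.5388, -0.1176, 0.1791]
force: [0.3, 0.9, -0.2]
grip_width: 0.0851
grasp_force: 0.0
tool_pos: [0.5079, 0.1615, 0.1861]
force: [0.0, -0.8, 0.0]
grip_width: 0.0856
grasp_force: 0.0
```

View pics/p8.png

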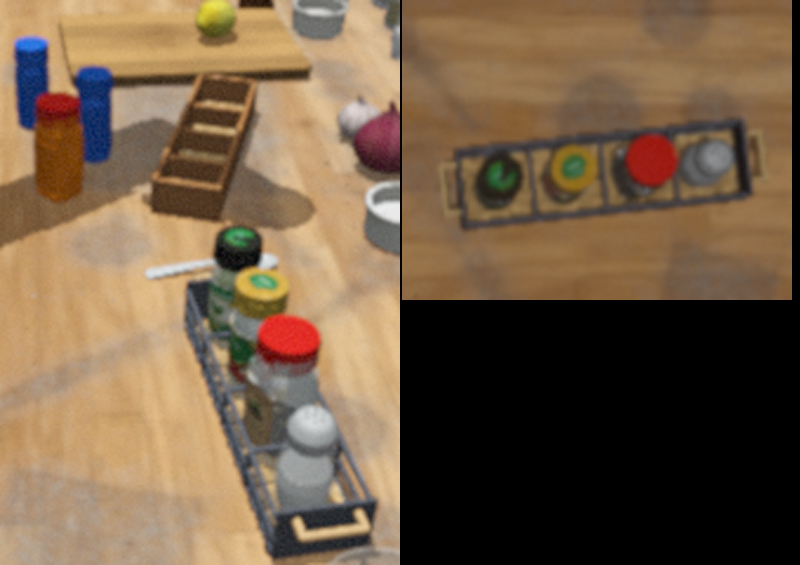

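Left to right in the top crop, black (499,175), yellow (572,168), red (650,160) and salt (712,158) stand upright, one per compartment. The tray is empty and the arm is clear.

```bash
python3 -c "
from bench import manip;print(manip.finish_job())"
```

```text
the job is handed in; nothing more can be done
None
```

The job is handed in: the last pictures show the black, yellow and red jars and the salt shaker upright in the wire rack, one per compartment and in their original left-to-right order.

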